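Set the tile-cutting gauge to its marked stop

TASK

Set the pottery tile gauge: press the thumb pad in the middle of its slider down to free the brake and, keeping it pressed, push the slider along the rail until it rests against the marked stop, the one with the round post on top. Then let the pad come up so that the brake grips again. Do not force the slider along with the brake on, and leave the rolling pin, cup and spatula where they are.

Things in the scene. Friction and masses are not known exactly. Their poses are not given: they have to be found in the camera images.
- gauge: Tile-cutting gauge fixed to the table: plywood board 240 x 520 x 18 mm with an aluminium rail (50 wide, 500 long, its top 32 mm above the table) along the board's long side. Origin: on the table under the middle of the rail; its y axis runs along the rail, x across it (the board spans x -70 to +170 mm), z up.
- slider (a joint): Position of the slider along the rail, in m: 0 at the rail's middle, growing along the gauge's +y. A brake (it slips only at about 17 N) holds it unless the thumb pad is pressed; freed, it runs with about 1 N of friction, and the stops block it.
- slider_mid (a point): Centre of the slider's top rim, 58 mm above the table. The slider is a grey frame 100 mm along the rail, 90 mm across it, riding on the rail, with an open well 60 mm (along the rail) by 58 mm (across) in its middle; the rubber thumb pad fills the well. A thin steel fence (6 mm thick, 49 mm high above the table) reaches from the slider's middle 119 mm beyond its +x side, over the board.
- pad_top (a point): Centre of the thumb pad's upper face, 57 x 55 mm, at rest 56 mm above the table, 2 mm below the slider's rim. It moves with the slider. Pressing it with a closed fingertip both frees the brake and, by friction and against the well's walls, carries the slider along.
- thumb_pad (a joint): How far the thumb pad is pressed down, in m: 0 at rest (up to 0.0006 after it has been pressed and let go), 0.006 at the bottom. It starts to move at about 11 N and bottoms at about 14 N; the brake is quite free once it is 2 mm down, and grips again when it springs back.
- marked_stop: The marked stop: aluminium block, 70 mm across the rail, 25 mm along it, clamped to the rail, with an upright round post (24 mm diameter, 26 mm high) on its top. Origin: centre of the block at the rail's top, 32 mm above the table; block top at 60 mm, post top at 86 mm above the table. It may be at either end of the rail. When the slider rests against it, the slider's middle is 62.5 mm from this point along the rail.
- plain_stop: The other stop, the same block with a flat top and no post, at the other end of the rail. Origin as for the marked stop.
- rolling_pin: Loose wooden rolling pin, 40 mm diameter, 300 mm long along its y axis, lying beyond the board. Origin: underside of its middle. Leave it.
- cup: Loose white ceramic cup, 72 mm wide, 80 mm high, standing on the robot's side of the board. Origin: centre of its underside. Leave it.
- spatula: Loose spatula, 200 mm long along its x axis, lying on the table on the robot's side of the board. Origin: underside of its middle. Leave it.

How it is judged:
On the way, in this order (a step that is already met when the one before it is completed fails the run):
1. the thumb pad is pressed and the brake is free (value of joint thumb_pad above 0.0015 m), for 0.1 s.
2. the slider is pushed against the marked stop with the pad still pressed (horizontal distance between slider_mid and marked_stop below 0.0655 m and value of joint thumb_pad above 0.001 m), for 0.1 s.
At the end, for the whole second after the job is handed in: The slider rests against the marked stop (gap under 3 mm), at rest, with the thumb pad up (within 1 mm) so that the brake grips (horizontal distance between slider_mid and marked_stop below 0.0655 m and value of joint thumb_pad below 0.001 m and velocity of joint slider between -0.003 and 0.003 m/s); the robot touches nothing.
It fails at once if the slider is forced along (faster than 15 mm/s) with the brake on (pad less than 0.8 mm down) (value of joint thumb_pad below 0.0008 m and (velocity of joint slider above 0.015 m/s or velocity of joint slider below -0.015 m/s)).
It fails at once if the rolling pin, the cup or the spatula is moved more than 20 mm or lifted (distance of any of rolling_pin, cup, spatula from where it was at the start of the episode above 0.02 m).
It also fails if it takes over 38 s, if anything falls off the work surface, if the arm or the gripper's body presses on something with over 40 N, if the wrist force passes 120 N, or if a joint passes its speed limit or range.

ROBOT

A 6-joint arm with a two-finger parallel gripper is mounted at the origin on the work surface. World frame = base frame: x ahead of the robot, y to its left, z up, the work surface at z = 0. Lengths are in m, angles in rad, forces in N, time in s.
With the tool pointing down it reaches from about 0.35 to 0.875 m from the base axis. Payload 4.2 kg.
Tool frame: the origin (TCP) lies at the very end of the fingers, on their centre line; the grasp point (between the pads) lies 19 mm behind it; z points along the fingers, y is the line along which they close (so a half turn about z gives the same grasp; the last joint's range is limited). The gripper opens to 87 mm and grips with 3 to 60 N. Pads are 19 mm wide; open, the fingers measure 117 mm over their backs; the gripper's body (75 mm by 190 mm) begins 51 mm behind the grasp point.
Start: joints at [-0.989, 0.385, 0.008, 0, -1.194, -0.259], TCP at [0.198, -0.593, 0.223] pointing down, gripper open.
Joint ranges: [-3.14, 3.14], [-1.21, 2.06], [-1.07, 1.41], [-3.16, 2.05], [-2.99, -0.16], [-3.1, 3.1]. Speed limits (rad/s): [2.79, 2.79, 3.14, 3.14, 3.14, 3.14].

INTERFACE

Orientations are given as [roll, pitch, yaw] about the fixed x, y, z axes, in that order (R = Rz(yaw) Ry(pitch) Rx(roll)).
In Python, from plant import get_obs, camera, finish_job gives the robot as it stands.
- The arm moves only by the tool carry_out, never from a script. Its argument "commands" is a list of rows, each a list of 5 numbers: the closure, from 0 (fully open) to 1 (shut), then the shift along the tool's x, y, z in m, then the turn about the tool's z in rad. In form: [[fingers, tx, ty, tz, yaw], ...]. A call has 1 to 20 rows; each row shifts and turns the commanded pose from where the row before left it, along the tool's axes as they then stand; what a row does not reach is not made up. A row lasts 1/8 s, in which the tool goes at most 62.5 mm and 10.7 degrees, less where a joint would pass 70% of its speed; a pose out of reach is approached as far as the arm can. A call with a gripper value outside its range is refused whole. The fingers move at their own pace and stop on an object; the grip force is fixed at half the most. Time passes only in rows, so rows that do not move let the fingers close. It gives the time, the measured TCP pose, the force, the opening and the grip force at its end, in the units of the state.
- get_obs(): the state, without advancing time (a new reading comes with each control period).
- camera(name): name is "scene" or "top"; returns a dict with "frame" (384x512x3 uint8, red, green, blue), "depth" (384x512 float32, m along the optical axis (not along the pixel's ray), 0 where there is no reading), "camera_matrix" (3x3 intrinsics, pixels), "world_from_camera" (4x4, takes a point from camera to world coordinates). Camera axes: x right, y down, z forward; pixel columns grow to the right and rows downward; lengths in m; the calibration is good to about 2 mm. A picture is of the moment at which its call begins.
- finish_job(): hands the job in; it is judged then, once.
The state is a dict: "time_s": time; "joints": joint angles; "qvel": joint speeds; "effort": joint torques, N m; "tcp_pos": TCP position; "eef_rot": TCP orientation; "contact_force": force on the tool from outside, world axes, zero at the start; "moment": the same for the moment, N m; "grip_width": opening from 0.0 (shut) to 1.0 (fully open); "grasp_force": force on a finger pad.
Only numpy, scipy, OpenCV 4.12 (cv2) and the standard library are available. Lean on these libraries where they do the work, as an engineer would, in place of code of your own. Each camera call takes 0.05 s, during which the arm holds its last target. There are 200 camera calls.

## Working session

There is one attempt and no reset: what is moved stays moved. The work goes in short steps, Python scripts to look and compute and a tool call to move; the robot and the scene stay as the last step left them, time stands still between calls to the robot, and variables do not carry over. Pictures are saved under pics/ and viewed, at most 10 in all, crops included, and the job is handed in when it is done.

Besides the shell and the picture viewer there is one more tool, called after ">>>" as a command line: name --pt "numbers of a row" for each row, then --argument value for the rest. carry_out: Moves the arm, as the interface text tells. Its arguments: {"type":"object","properties":{"commands":{"type":"array","items":{"type":"array","items":{"type":"number"}}}},"required":["commands"]}

```bash
mkdir -p pics; python3 - <<'E'
from plant import *
import cv2,numpy as np
o=get_obs();print({k:o[k] for k in('time_s','tcp_pos','eef_rot','contact_force','grip_width')})
for n in('top','scene'):
    c=camera(n);cv2.imwrite(f'pics/{n}1.png',c['frame'][:,:,::-1]);np.savez(f'{n}1.npz',**c)
E
```

```text
{'time_s': 0.0, 'tcp_pos': array([ 0.19806923, -0.59213504,  0.22144702]), 'eef_rot': array([ 3.13937711e+00, -1.21566126e-04, -2.81896619e+00]), 'contact_force': array([0.41614272, 0.681405  , 0.59891431]), 'grip_width': 0.9977616129340697}
```

View pics/top1.png

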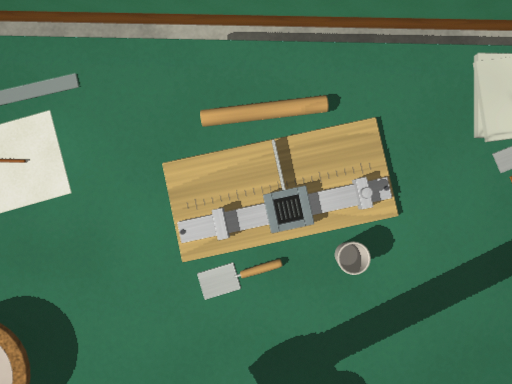

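View pics/scene1.png

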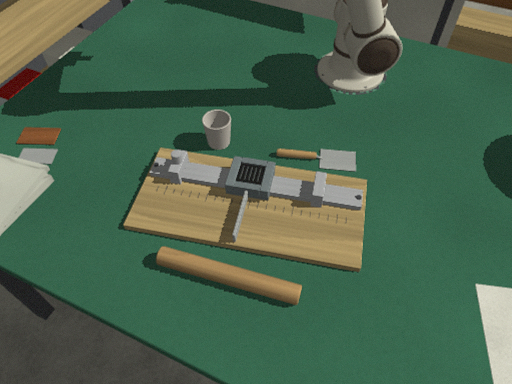

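The top view shows the pad at about (289,209), the marked stop with its round post at about (366,192), and the plain stop at (221,222). The cup is at (352,258) and the spatula at (240,275).

```bash
cat > h.py <<'E'
import numpy as np,cv2
def cloud(c):
    K,T=c['camera_matrix'],c['world_from_camera'];d=c['depth']
    v,u=np.indices(d.shape)
    P=np.stack([(u-K[0,2])/K[0,0]*d,(v-K[1,2])/K[1,1]*d,d],-1)@T[:3,:3].T+T[:3,3]
    P[d==0]=np.nan
    return P
E
python3 - <<'E'
from h import *
c=np.load('top1.npz');P=cloud(c)
for n,(u,v) in dict(pad=(289,209),stop=(366,192),block=(360,193),plain=(221,222),cup=(352,258),table=(300,320),railL=(200,227),railR=(335,198),boardTL=(164,163),BL=(182,259)).items(): print(n,P[v,u].round(4))
z=P[...,2];m=np.zeros(z.shape,bool);m[170:250,165:395]=1
def comp(lo,hi,box):
    u0,u1,v0,v1=box;k=np.zeros(z.shape,bool);k[v0:v1,u0:u1]=1;k&=(z>lo)&(z<hi);p=P[k]
    r=cv2.minAreaRect(p[:,:2].astype(np.float32)*1000)
    return len(p),p.mean(0).round(4),np.round(r[0],1),np.round(r[1],1),round(r[2],1)
print('slider',comp(.052,.066,(255,325,180,240)))
print('post',comp(.078,.095,(350,390,170,215)))
print('mblock',comp(.052,.068,(345,390,170,215)))
print('pblock',comp(.052,.068,(205,240,200,245)))
print('rail',comp(.026,.038,(170,400,170,250)))
print('cup',comp(.07,.09,(325,380,235,285)))
E
```

```text
pad [ 0.5375 -0.0757  0.0568]
stop [ 0.5789 -0.2413  0.0878]
block [ 0.577  -0.2316  0.0735]
plain [0.5043 0.0772 0.0603]
cup [ 0.4251 -0.2312  0.0028]
table [ 0.2757 -0.1111  0.0004]
railL [0.4905 0.128  0.0345]
railR [ 0.5656 -0.183   0.0348]
boardTL [0.6391 0.2208 0.0186]
BL [0.4144 0.1694 0.0234]
slider (1688, array([ 0.5373, -0.0734,  0.0579]), array([547.4, -70.8]), array([110.6, 100.1]), 13.7)
post (94, array([ 0.5779, -0.2421,  0.0862]), array([ 577.9, -242.4]), array([19.9, 21.6]), 2.4)
mblock (278, array([ 0.5781, -0.241 ,  0.0602]), array([ 578.1, -242.8]), array([69.8, 25.5]), 13.9)
pblock (352, array([0.4999, 0.0802, 0.0602]), array([500. ,  80.6]), array([69.7, 25.2]), 13.8)
rail (3139, array([ 0.5332, -0.0581,  0.0326]), array([536.3, -64.7]), array([492.5, 172. ]), 89.0)
cup (244, array([ 0.4318, -0.2204,  0.0789]), array([ 434.1, -217.4]), array([70.2, 69.9]), 46.5)
```

Marked stop (0.578, −0.2425), plain stop (0.500, 0.0805) and slider centre (0.537, −0.073) all lie on one line, and the block sizes and heights match. Travel is about 0.111 m. I'll turn tool y along the rail and move above the pad with the fingers closing.

>>> carry_out --pt "1 0 0 0 0.086" --pt "1 -0.0376 0.0354 0 0" --pt "1 -0.0376 0.0354 0 0" --pt "1 -0.0376 0.0354 0 0" --pt "1 -0.0376 0.0354 0 0" --pt "1 -0.0376 0.0354 0 0" --pt "1 -0.0376 0.0354 0 0" --pt "1 -0.0376 0.0354 0 0" --pt "1 -0.0376 0.0354 0 0" --pt "1 -0.0376 0.0354 0 0" --pt "1 -0.0376 0.0354 0 0" --pt "1 -0.0376 0.0354 0 0" --pt "1 -0.0376 0.0354 0 0" --pt "1 0 0 0 0" --pt "1 0 0 0 0"

```text
time_s: 1.98
tcp_pos: [0.5367, -0.0738, 0.222]
eef_rot: [3.141, -0.001, -2.904]
contact_force: [-1.0, -0.6, -1.0]
grip_width: 0.003
grasp_force: 0.0
```

>>> carry_out --pt "1 0 0 0.04 0" --pt "1 0 0 0.04 0" --pt "1 0 0 0.04 0" --pt "1 0 0 0.024 0" --pt "1 0 0 0.005 0" --pt "1 0 0 0.002 0" --pt "1 0 0 0 0" --pt "1 0 0 0 0"

```text
time_s: 2.98
tcp_pos: [0.5378, -0.0739, 0.0726]
eef_rot: [-3.141, 0.002, -2.905]
contact_force: [-0.1, -0.1, 0.2]
grip_width: 0.003
grasp_force: 0.0
```

```bash
python3 - <<'E'
from plant import *
import cv2
o=get_obs();print(o['tcp_pos'],o['contact_force'])
c=camera('scene');cv2.imwrite('pics/s2.png',cv2.resize(c['frame'][110:260,120:320,::-1],None,fx=3,fy=3))
E
```

```text
[ 0.53781616 -0.07387731  0.07258855] [-0.06556619 -0.14560875  0.22340517]
```

View pics/s2.png

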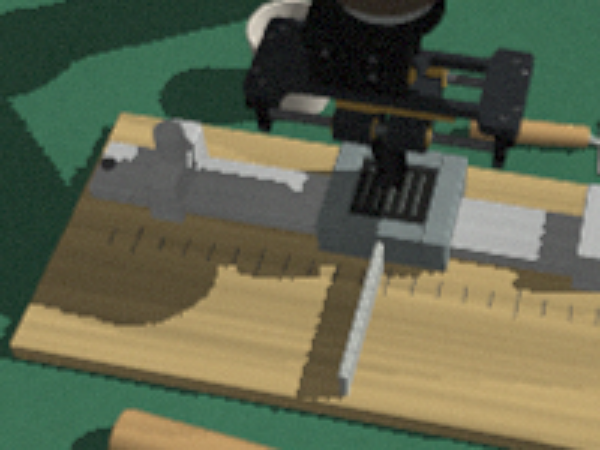

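The shut fingertip is above the pad's middle, but nubs hang from the gripper's body. I'll check how high they sit compared with the post.

```bash
python3 - <<'E'
from plant import *
from h import *
o=get_obs();c=camera('scene');P=cloud(c);t=np.array(o['tcp_pos']);e=np.array([.2347,-.972])
q=P-t; s=q[...,:2]@e; w=q[...,0]*.972+q[...,1]*.2347
for a in range(-110,111,10):
    k=(s>a/1e3)&(s<a/1e3+.01)&(abs(w)<.05)&(q[...,2]>.02)
    if k.sum(): print(a,k.sum(),np.round(np.nanpercentile(q[...,2][k],[0,3,10]),3))
E
```

```text
-110 267 [0.276 0.284 0.304]
-100 407 [0.096 0.107 0.112]
-90 513 [0.07  0.083 0.108]
-80 483 [0.074 0.087 0.111]
-70 425 [0.08  0.086 0.11 ]
-60 418 [0.081 0.085 0.103]
-50 471 [0.08  0.085 0.102]
-40 866 [0.075 0.085 0.099]
-30 914 [0.074 0.091 0.098]
-20 980 [0.024 0.088 0.107]
-10 885 [0.02  0.042 0.113]
0 898 [0.02  0.038 0.09 ]
10 765 [0.037 0.087 0.106]
20 675 [0.074 0.088 0.102]
30 478 [0.08  0.088 0.114]
40 207 [0.081 0.086 0.103]
50 61 [0.082 0.084 0.086]
60 121 [0.082 0.084 0.086]
70 174 [0.071 0.077 0.085]
80 174 [0.071 0.075 0.088]
90 61 [0.092 0.096 0.107]
```

The body's lowest part is 70 mm above the tip, so it clears the post by about 34 mm. Now pressing gently.

>>> carry_out --pt "1 0 0 0.008 0" --pt "1 0 0 0.005 0" --pt "1 0 0 0.003 0" --pt "1 0 0 0.002 0" --pt "1 0 0 0.001 0" --pt "1 0 0 0 0"

```text
time_s: 3.82
tcp_pos: [0.5369, -0.0743, 0.054]
eef_rot: [-3.141, -0.001, -2.904]
contact_force: [-3.7, -0.8, 11.3]
grip_width: 0.009
grasp_force: 5.9
```

>>> carry_out --pt "1 0 0 0.001 0" --pt "1 0 0 0.001 0" --pt "1 0 0 0.001 0" --pt "1 0 0 0 0" --pt "1 0 0 0 0"

```text
time_s: 4.45
tcp_pos: [0.5369, -0.0743, 0.0514]
eef_rot: [-3.141, -0.001, -2.904]
contact_force: [-4.9, 0.2, 13.0]
grip_width: 0.007
grasp_force: 6.5
```

>>> carry_out --pt "1 0 0 0.001 0" --pt "1 0 0 0.0005 0" --pt "1 0 -0.001 0 0" --pt "1 0 -0.002 0 0" --pt "1 0 -0.003 0 0" --pt "1 0 -0.004 0 0" --pt "1 0 -0.005 0 0" --pt "1 0 -0.005 0 0" --pt "1 0 0 0 0"

```text
time_s: 5.58
tcp_pos: [0.5418, -0.0945, 0.0503]
eef_rot: [-3.14, -0.001, -2.904]
contact_force: [-5.0, -1.5, 14.7]
grip_width: 0.006
grasp_force: 7.4
```

```bash
python3 - <<'E'
from plant import *
import cv2
c=camera('scene');cv2.imwrite('pics/s3.png',cv2.resize(c['frame'][110:260,120:320,::-1],None,fx=3,fy=3))
E
```

```text
(no output)
```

View pics/s3.png

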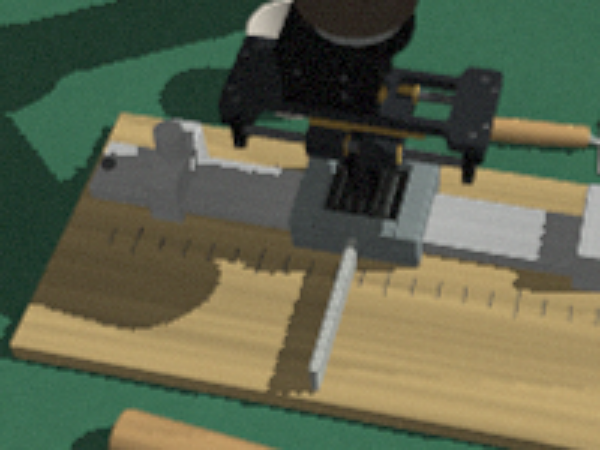

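The slider moved along with the fingertip: its left edge went from x≈320 to 293 px, and the pad is still pressed. About 0.09 m remains, so I'll do most of that now.

>>> carry_out --pt "1 0 -0.003 0 0" --pt "1 0 -0.005 0 0" --pt "1 0 -0.005 0 0" --pt "1 0 -0.005 0 0" --pt "1 0 -0.005 0 0" --pt "1 0 -0.005 0 0" --pt "1 0 -0.005 0 0" --pt "1 0 -0.005 0 0" --pt "1 0 -0.005 0 0" --pt "1 0 -0.005 0 0" --pt "1 0 -0.005 0 0" --pt "1 0 -0.005 0 0" --pt "1 0 -0.005 0 0" --pt "1 0 -0.005 0 0" --pt "1 0 -0.005 0 0" --pt "1 0 -0.004 0 0" --pt "1 0 -0.003 0 0" --pt "1 0 0 0 0"

```text
time_s: 7.88
tcp_pos: [0.5605, -0.1723, 0.0504]
eef_rot: [-3.14, -0.001, -2.904]
contact_force: [-4.8, -1.8, 13.0]
grip_width: 0.003
grasp_force: 6.8
```

>>> carry_out --pt "1 0 -0.002 0 0" --pt "1 0 -0.002 0 0" --pt "1 0 -0.002 0 0" --pt "1 0 -0.002 0 0" --pt "1 0 -0.001 0 0" --pt "1 0 -0.001 0 0" --pt "1 0 -0.001 0 0" --pt "1 0 -0.001 0 0" --pt "1 0 0 0 0" --pt "1 0 0 0 0"

```text
time_s: 9.12
tcp_pos: [0.5633, -0.1836, 0.0504]
eef_rot: [-3.14, -0.001, -2.904]
contact_force: [-5.3, -0.9, 13.3]
grip_width: 0.005
grasp_force: 6.8
```

>>> carry_out --pt "1 0 -0.001 0 0" --pt "1 0 -0.001 0 0" --pt "1 0 -0.001 0 0" --pt "1 0 -0.001 0 0" --pt "1 0 0 0 0"

```text
time_s: 9.75
tcp_pos: [0.5639, -0.1851, 0.0503]
eef_rot: [3.14, -0.001, -2.904]
contact_force: [-6.3, 8.1, 16.1]
grip_width: 0.005
grasp_force: 7.9
```

```bash
python3 - <<'E'
from plant import *
from h import *
c=camera('scene');cv2.imwrite('pics/s4.png',cv2.resize(c['frame'][130:230,130:290,::-1],None,fx=5,fy=5))
E
```

```text
(no output)
```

View pics/s4.png

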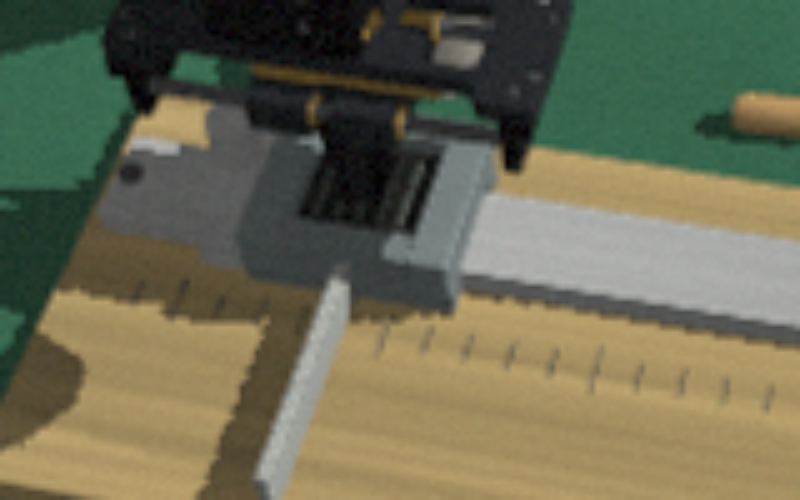

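The slider is against the marked stop: its left face meets the block at about x=245 px, and the force along the rail rose to 8 N. I'll hold briefly, then lift straight up.

>>> carry_out --pt "1 0 0 0 0" --pt "1 0 0 0 0" --pt "1 0 0 -0.002 0" --pt "1 0 0 -0.002 0" --pt "1 0 0 -0.002 0" --pt "1 0 0 -0.003 0" --pt "1 0 0 -0.005 0" --pt "1 0 0 -0.01 0" --pt "1 0 0 -0.03 0" --pt "1 0 0 -0.05 0" --pt "1 0 0 -0.05 0" --pt "1 0.05 0.02 0 0" --pt "1 0.05 0.02 0 0" --pt "1 0.05 0.02 0 0" --pt "1 0 0 0 0" --pt "1 0 0 0 0"

```text
time_s: 11.8
tcp_pos: [0.4054, -0.1638, 0.203]
eef_rot: [-3.141, 0.002, -2.905]
contact_force: [0.3, -0.3, -0.5]
grip_width: 0.007
grasp_force: 0.0
```

```bash
python3 - <<'E'
from plant import *
from h import *
c=camera('scene');P=cloud(c);cv2.imwrite('pics/s5.png',cv2.resize(c['frame'][110:260,120:320,::-1],None,fx=3,fy=3))
c=camera('top');cv2.imwrite('pics/t5.png',cv2.resize(c['frame'][140:300,200:440,::-1],None,fx=3,fy=3))
for Q in (P,cloud(c)):
    q=Q[...,:2]-[.578,-.2425];s=q@[-.2347,.972];w=q@[.972,.2347];z=Q[...,2]
    k=(abs(w)<.04)&(z>.052)&(z<.07)&(s<.15)&(s>.02);print('far edge',np.percentile(s[k],[1,99,99.8]))
    k=(abs(w)<.015)&(abs(s-.0625)<.02)&(z<.07);print('pad z',np.median(z[k]),k.sum())
    k=(w>.06)&(w<.16)&(z>.042)&(z<.054)&(abs(s-.06)<.05);print('fence s',np.median(s[k]),k.sum())
E
```

```text
far edge [0.02069305 0.11016361 0.11069792]
pad z 0.05526652920222952 170
fence s 0.06164758247635746 135
far edge [0.02097645 0.11145731 0.11195453]
pad z 0.056175928759673255 235
fence s 0.06246539701614556 134
```

View pics/s5.png

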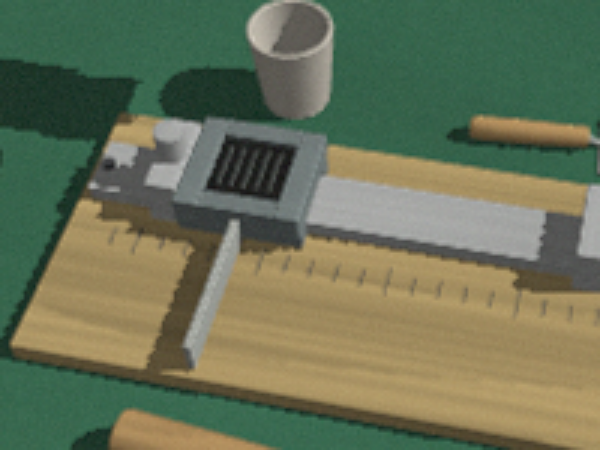

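View pics/t5.png

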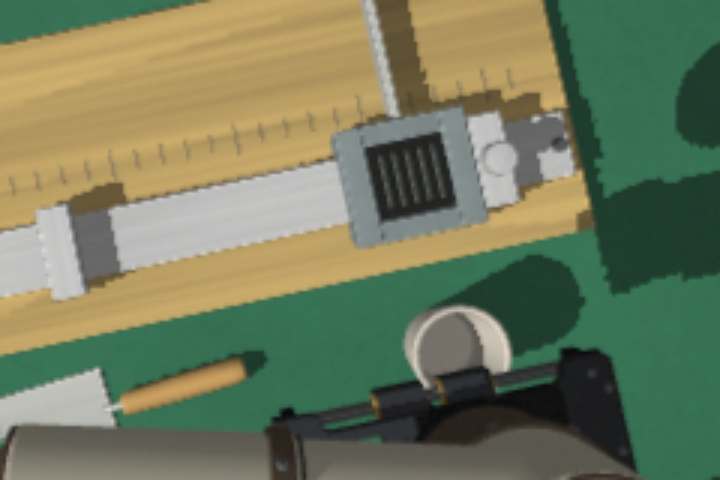

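Both views show the slider flush against the block with the post (top crop, x≈480 px). Its fence is 62.0 mm from the stop, the pad is up at 56 mm, the arm is clear, and the cup and spatula haven't moved.

```bash
python3 -c "
from plant import *
print(finish_job())"
```

```text
the job is handed in; nothing more can be done
None
```

I pushed the slider against the marked stop with the pad held down, then let the pad up so the brake grips, and handed the job in at about 12 s; no verdict came back.

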